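# Check two screw caps on the thread gauge

## Task

One of the two orange screw caps has a faulty thread. Find out which by screwing them gently onto the brass thread gauge: leave the sound one screwed fully home on the gauge, its rim down on the collar, and stand the one that jams partway upright in the red reject tray. Never force a cap once it jams or is tight, never lay a cap on its side, and leave the other things on the counter where they are.

Things in the scene. Friction and masses are not known exactly. Their poses are not given: they have to be found in the camera images.
- cap_1_grip (a point): Grip of the one orange screw cap (both look the same, standing mouth down): the point on the cap's axis 38 mm above its rim, in the upright wing grip, which is 42 mm long (along the cap's x axis), 14 mm thick and reaches from 22 to 50 mm above the rim. Below the wing the cap is round, 50 mm across.
- cap_2_grip (a point): Grip of the other orange screw cap (both look the same, standing mouth down): the point on the cap's axis 38 mm above its rim, in the upright wing grip, which is 42 mm long (along the cap's x axis), 14 mm thick and reaches from 22 to 50 mm above the rim. Below the wing the cap is round, 50 mm across.
- cap_1: The same cap, origin at the centre of its rim (underside), z up. Skirt 50 mm across, 22 mm high, inside 42 mm across, about 60 g. Inside are three thread lugs 4 mm above the rim, 120 degrees apart, the first on the cap's x axis; white ribs outside show where they are.
- cap_2: The same cap, origin at the centre of its rim (underside), z up. Skirt 50 mm across, 22 mm high, inside 42 mm across, about 60 g. Inside are three thread lugs 4 mm above the rim, 120 degrees apart, the first on the cap's x axis; white ribs outside show where they are.
- gauge: Thread gauge, fixed: dark round base 84 mm across with a collar 64 mm across, whose flat top (the seat) is 24 mm above the counter; on it a brass post 28 mm thick, 18 mm high, with a three-start right-hand thread, 39 mm over the ridges, 30 mm lead, 1.5 mm axial play. Clockwise from above screws a cap down. Origin under its centre; a yellow mark shows its x axis.
- gauge_seat (a point): Centre of the seat, axes as the gauge. A cap lowered over the post at any yaw rests on the thread ramps. Let A be the cap's x axis ahead (anticlockwise) of the gauge's, modulo 120 deg. Set down at A = 92 deg, its rim is 7 mm up; clockwise, turning freely, the sound cap seats near A = 0, tight 10 deg on; the faulty one jams near A = 40 deg, rim 4 mm up: 0.15 N m is enough to feel it. Turned back to 92 deg, it lifts off.
- reject_tray_in (a point): Centre of the inner floor of the red reject tray, 4 mm above the counter. The tray is fixed, open on top, 130 mm (its x) by 150 mm (its y) and 22 mm high outside, walls and floor 4 mm thick.
- counter_bell: Chrome counter bell, 84 mm across, 50 mm high, loose, a bystander; origin at the centre of its underside.
- date_stamp: Self-inking stamp, black and red, 30x48 mm, 57 mm high, loose, a bystander; origin at the centre of its underside.
- letter_block1: Red play block, 31x31x30 mm, loose, a bystander; origin at the centre of its underside.
- toy_cup1: Pink toy cup, 44x53 mm, 28 mm high, loose, a bystander; origin at the centre of its underside.
Mind the look-alikes: they are no part of the job. Leave any black or grey look-alike of the cap_2 alone.

How it is judged:
At the end, for the whole second after the job is handed in: The sound cap is screwed home on the gauge: its rim within 1.3 mm of the seat, within 4 mm of the thread axis, tilted under 0.06 rad. The other cap stands upright (within 0.15 rad) on the floor of the reject tray, its axis inside the walls. Both are at rest ((((z of cap_1_grip in the frame of gauge_seat below 0.0393 m and horizontal distance between cap_1_grip and gauge_seat below 0.004 m and angle between cap_1_grip's own z axis and vertical below 0.06 rad) and (x of cap_2_grip in the frame of reject_tray_in between -0.055 and 0.055 m and y of cap_2_grip in the frame of reject_tray_in between -0.065 and 0.065 m and z of cap_2_grip in the frame of reject_tray_in between 0.03 and 0.042 m and angle between cap_2_grip's own z axis and vertical below 0.15 rad)) or ((z of cap_2_grip in the frame of gauge_seat below 0.0393 m and horizontal distance between cap_2_grip and gauge_seat below 0.004 m and angle between cap_2_grip's own z axis and vertical below 0.06 rad) and (x of cap_1_grip in the frame of reject_tray_in between -0.055 and 0.055 m and y of cap_1_grip in the frame of reject_tray_in between -0.065 and 0.065 m and z of cap_1_grip in the frame of reject_tray_in between 0.03 and 0.042 m and angle between cap_1_grip's own z axis and vertical below 0.15 rad))) and linear speed of each of cap_1, cap_2 below 0.01 m/s); the robot touches nothing.
It fails at once if a cap is forced: more than 90 N in all between a cap and the gauge (a jammed cap twisted with roughly 0.4 N m) (contact force between any of cap_1, cap_2 and gauge above 90 N).
It fails at once if a cap is tipped over (more than 1.2 rad from upright) (angle between any of cap_1, cap_2's own z axis and vertical above 1.2 rad).
It fails at once if a bystander is moved by more than 30 mm (distance of any of counter_bell, date_stamp, letter_block1, toy_cup1 from where it was at the start of the episode above 0.03 m).
It also fails if it takes over 72 s, if anything falls off the work surface, if the arm or the gripper's body presses on something with over 40 N, if the wrist force passes 120 N, or if a joint passes its speed limit or range.

## Robot

A 6-joint arm with a two-finger parallel gripper is mounted at the origin on a cart in front of the work surface, level with it; the furniture and walls round the work are solid. World frame = base frame: x ahead of the robot, y to its left, z up, the work surface at z = 0. Lengths are in m, angles in rad, forces in N, time in s.
With the tool pointing down it reaches from about 0.325 to 0.925 m from the base axis. Payload 3.1 kg.
Tool frame: the origin (TCP) lies at the very end of the fingers, on their centre line; the grasp point (between the pads) lies behind it (env.grasp_offset is the z of the grasp point in the tool frame, in m); z points along the fingers, y is the line along which they close (so a half turn about z gives the same grasp; the last joint's range is limited). The gripper opens to 85 mm and grips with 20 to 120 N. Pads are 22 mm wide; open, the fingers measure 114 mm over their backs; the gripper's body (76 mm by 85 mm) begins 54 mm behind the grasp point. The pads swing forward as they close: fully open they stand 13 mm farther back than shut.
Start: joints at [-1.407, 0.217, 1.613, -0, 1.311, -0.112], TCP at [0.17, -0.601, 0.231] pointing down, gripper open.
Joint ranges: [-2.75, 2.75], [-0.78, 2.1], [0.31, 2.55], [-1.13, 4.27], [0.13, 2.63], [-2.58, 2.58]. Speed limits (rad/s): [2.79, 2.79, 3.14, 3.14, 3.14, 3.14].

## Interface

Orientations are given as [roll, pitch, yaw] about the fixed x, y, z axes, in that order (R = Rz(yaw) Ry(pitch) Rx(roll)).
In Python, from rig import env gives the robot as it stands.
- The arm moves only by the tool apply_moves, never from a script. Its argument "rows" is a list that holds one entry, the list of rows, each a list of 5 numbers: the closure, from -1 (fully open) to 1 (shut), then the shift along the tool's x, y, z scaled (see below), then the turn about the tool's z scaled (see below). A call has 1 to 5 rows; each row is the pose to reach, as a shift and turn from the pose commanded when the call began, along the tool's axes at that moment, turning the shorter way round; what a row does not reach only later rows make up. The controller multiplies each number of a shift by 0.25 m and each number of a turn by 2 pi rad. A row lasts 1/10 s, in which the tool goes at most 50 mm and 8.59 degrees, less where a joint would pass 70% of its speed; a pose out of reach is approached as far as the arm can. A call with a number of a shift or a turn outside -1 to 1 is refused whole. A call with a gripper value outside its range is refused whole. The fingers move at their own pace and stop on an object; "force" is the grip in N (left out, the last holds). Time passes only in rows, so rows that repeat a pose let the fingers close. It gives the time, the measured TCP pose, the force, the opening and the grip force at its end, in the units of the state.
- env.sense(): the state, without advancing time (a new reading comes with each control period).
- env.grab_frame(name): name is "scene" or "top" or "wrist"; returns the picture (384x512x3 uint8, blue, green, red); there is no depth.
- env.camera_info(name): a dict with "mtx" (3x3 intrinsics, pixels), "view" (4x4, takes a point from world to camera coordinates). Camera axes: x right, y up, looking along -z (the intrinsics and any distortion apply to the point x, -y, -z); pixel columns grow to the right and rows downward; lengths in m; the calibration is good to about 2 mm. A picture is of the moment at which its call begins: read the wrist's pose just before it. camera_info takes no time and is no camera call; for the wrist camera it gives the pose at the moment of the call.
- env.job_done(): hands the job in; it is judged then, once.
Trained networks look in the newest picture that a camera, given by its name, has taken for a name from the list of things; names that differ only in an ending like _2 or _b are one class to them, and where a whole thing is asked for, a point or a joint stands for the part that bears it (a point fixed in the world has none). Each returns a list of dicts, best first, with "conf" (0 to 1); they miss things now and then, are a little off and sometimes report something else, mostly with a low value. They report only what shows in the picture. A call takes as long as a camera call. They do not tell look-alikes from the thing itself.
- env.trace(target, camera): "region" (384x512 bool, what is visible of it) and "box" ([centre column, centre row, width, height] in pixels, round what is visible of it).
The state is a dict: "time_s": time; "joints": joint angles; "qvel": joint speeds; "effort": joint torques, N m; "tool_pos": TCP position; "eef_rot": TCP orientation; "ft_force": force on the tool from outside, world axes, zero at the start; "wrist_torque": the same for the moment, N m; "opening": finger opening in m; "grasp_force": force on a finger pad.
Only numpy, scipy, OpenCV 4.12 (cv2) and the standard library are available. Lean on these libraries where they do the work, as an engineer would, in place of code of your own. Each camera call takes 0.05 s, during which the arm holds its last target. There are 200 camera calls.

## Working session

There is one attempt and no reset: what is moved stays moved. The work goes in short steps, Python scripts to look and compute and a tool call to move; the robot and the scene stay as the last step left them, time stands still between calls to the robot, and variables do not carry over. Pictures are saved under pics/ and viewed, at most 10 in all, crops included, and the job is handed in when it is done.

Besides the shell and the picture viewer there is one more tool, called after "Call:" as name(argument=value, ...) on one line, values as JSON. apply_moves: Moves the arm, as the interface text tells. Shifts and turns lie within -1 to 1; 1 stands for 0.25 m of shift or 2 pi rad of turn. Its arguments: {"type":"object","properties":{"rows":{"type":"array"},"force":{"type":"number"}},"required":["rows"]}

```bash
mkdir -p pics; ls; python3 - <<'E'
from rig import env
import cv2,numpy as np
s=env.sense();print({k:np.round(v,3).tolist() for k,v in s.items()}, env.grasp_offset)
a=env.grab_frame("scene");b=env.grab_frame("top")
cv2.imwrite("pics/a.png",np.vstack([cv2.resize(np.hstack([a,b]),(800,300))]))
cv2.imwrite("pics/top.png",cv2.resize(b,(800,600),interpolation=cv2.INTER_CUBIC))
cv2.imwrite("pics/scene.png",cv2.resize(a,(800,600),interpolation=cv2.INTER_CUBIC))
for c in("scene","top"):
  i=env.camera_info(c);print(c,np.round(i["mtx"],2).tolist(),np.round(i["view"],4).tolist(),[k for k in i])
  for t in("cap_1","gauge","reject_tray_in","counter_bell"):
    print(t,[(np.round(r["box"],1).tolist(),round(r["conf"],2)) for r in env.trace(t,c)])
E
```

```text
pics
{'time_s': 0.0, 'joints': [-1.407, 0.218, 1.615, -0.0, 1.311, -0.112], 'qvel': [-0.002, -0.0, 0.002, -0.0, -0.002, -0.001], 'effort': [0.0, -39.684, -30.386, -0.0, 0.01, -0.0], 'tool_pos': [0.17, -0.601, 0.23], 'eef_rot': [-3.139, -0.0, 0.276], 'ft_force': [0.357, 0.842, 0.523], 'wrist_torque': [-0.01, -0.027, -0.04], 'grasp_force': 0.0, 'opening': 0.085} -0.0187
scene [[423.96, 0.0, 254.16], [0.0, 423.96, 194.78], [0.0, 0.0, 1.0]] [[-0.7731, -0.6339, -0.0194, 0.392], [0.4739, -0.5977, 0.6467, -0.3066], [-0.4215, 0.4908, 0.7625, -0.7852], [0.0, 0.0, 0.0, 1.0]] ['mtx', 'view']
cap_1 [([224.0, 280.9, 24.2, 32.6], 0.91), ([258.2, 302.9, 26.6, 25.9], 0.73), ([166.6, 299.7, 23.5, 32.2], 0.65), ([271.6, 261.6, 21.8, 30.1], 0.64), ([197.6, 244.9, 24.4, 25.5], 0.63)]
gauge [([255.8, 215.1, 29.2, 31.8], 0.9)]
reject_tray_in [([316.0, 164.1, 74.7, 56.2], 0.87)]
counter_bell [([263.7, 155.4, 35.2, 24.2], 0.63)]
top [[477.47, 0.0, 251.99], [0.0, 477.47, 191.23], [0.0, 0.0, 1.0]] [[0.028, -0.9996, -0.0031, -0.0239], [0.9867, 0.0271, 0.1605, -0.4935], [-0.1603, -0.0075, 0.987, -1.3843], [0.0, 0.0, 0.0, 1.0]] ['mtx', 'view']
cap_1 [([205.3, 170.2, 17.2, 19.5], 0.74), ([225.1, 219.8, 19.7, 19.7], 0.69), ([161.8, 184.0, 21.8, 17.8], 0.57), ([192.5, 233.9, 14.8, 17.1], 0.57), ([193.3, 202.8, 17.8, 16.3], 0.55)]
gauge [([256.1, 188.3, 23.5, 28.3], 0.88)]
reject_tray_in [([329.6, 193.9, 55.0, 52.1], 0.7)]
counter_bell [([312.7, 151.5, 24.4, 26.0], 0.64)]
```

```bash
python3 - <<'E'
import cv2,numpy as np
b=cv2.imread("pics/top.png");a=cv2.imread("pics/scene.png")
def crop(im,x0,y0,x1,y1):
  s=800/512;return im[int(y0*s):int(y1*s),int(x0*s):int(x1*s)]
t=crop(b,140,130,370,260);u=crop(a,140,130,370,330)
cv2.imwrite("pics/top_c.png",cv2.resize(t,(800,452),interpolation=cv2.INTER_CUBIC))
cv2.imwrite("pics/sc_c.png",cv2.resize(u,(690,600),interpolation=cv2.INTER_CUBIC))
E
```

```text
(no output)
```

View pics/top_c.png

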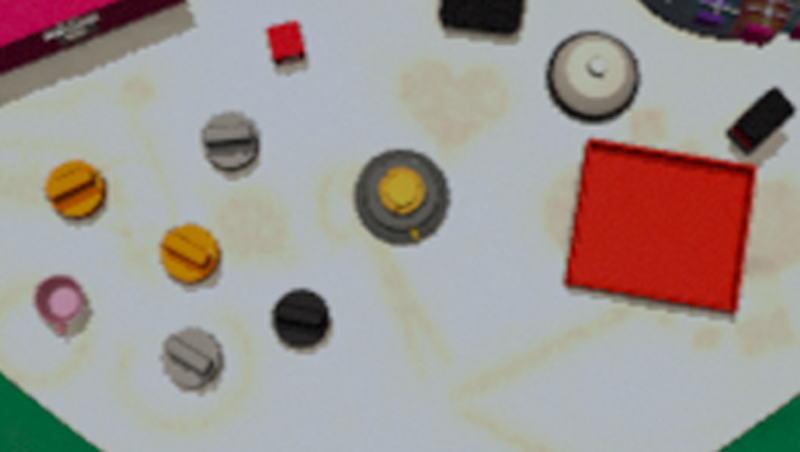

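View pics/sc_c.png

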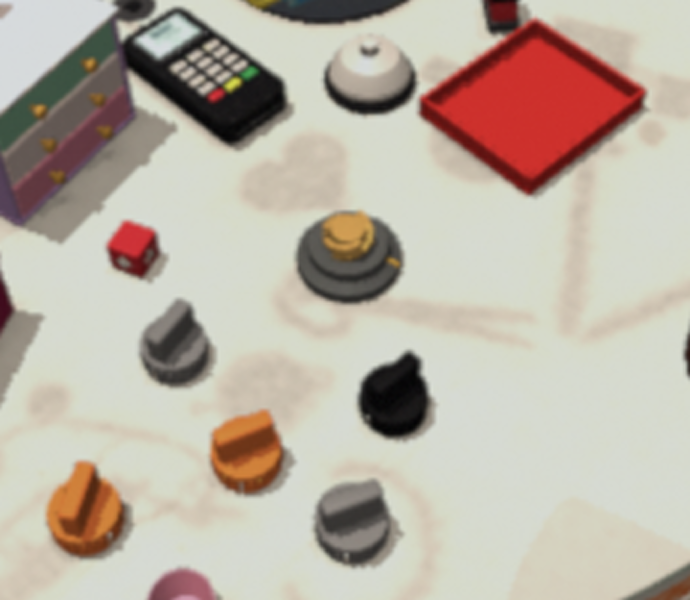

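```bash
cat >h.py <<'E'
from rig import env
import cv2,numpy as np
from scipy.spatial.transform import Rotation as R
def ray(c,u,v,info=None):
  i=info or env.camera_info(c);M=np.array(i["view"]);K=np.array(i["mtx"])
  d=np.linalg.inv(K)@[u,v,1];d=M[:3,:3].T@(d*[1,-1,-1]);o=-M[:3,:3].T@M[:3,3]
  return o,d/np.linalg.norm(d)
def onz(c,u,v,z,info=None):
  o,d=ray(c,u,v,info);return o+d*(z-o[2])/d[2]
def tri(rs):
  A=0;b=0
  for o,d in rs:
    P=np.eye(3)-np.outer(d,d);A=A+P;b=b+P@o
  return np.linalg.solve(A,b)
def proj(P,info):
  M=np.array(info["view"]);K=np.array(info["mtx"]);p=M[:3,:3]@P+M[:3,3];p=K@(p*[1,-1,-1]);return p[:2]/p[2]
def rel(p,yaw=None):
  "shift in tool axes in command units (x,y,z/0.25, turn/2pi)"
  s=env.sense();T=R.from_euler("xyz",s["eef_rot"]);d=T.inv().apply(np.array(p)-s["tool_pos"])/.25
  if yaw is None:return np.round(d,4)
  w=(T.inv()*R.from_euler("xyz",[np.pi,0,yaw])).as_rotvec()[2]
  return np.round(d,4),round(w/(2*np.pi),4)
E
python3 - <<'E'
from h import *
for n,t,s in(("L",(161.8,184),(166.6,299.7)),("R",(193.3,202.8),(224,280.9)),("gauge",(256.1,188.3),(255.8,215.1)),("tray",(329.6,193.9),(316,164.1)),("bell",(312.7,151.5),(263.7,155.4))):
  print(n,np.round(tri([ray("top",*t),ray("scene",*s)]),4),np.round(onz("top",*t,.025),4))
k=800/230
for n,u,v in(("mark",415,233),("gc",402,190),("t1",590,142),("t2",752,166),("t3",737,312),("t4",568,286)):
  print(n,np.round(onz("top",140+u/k,130+v/k,.022),4))
E
```

```text
L [0.5148 0.2668 0.0136] [0.511  0.2631 0.025 ]
R [0.4555 0.1651 0.0161] [0.4563 0.1651 0.025 ]
gauge [ 0.5131 -0.0202  0.0034] [ 0.5056 -0.0223  0.025 ]
tray [ 0.4984 -0.2467  0.0052] [ 0.4946 -0.2438  0.025 ]
bell [ 0.6326 -0.1952 -0.0047] [ 0.6243 -0.192   0.025 ]
mark [ 0.4799 -0.0326  0.022 ]
gc [ 0.5174 -0.0204  0.022 ]
t1 [ 0.5645 -0.1835  0.022 ]
t2 [ 0.547  -0.3248  0.022 ]
t3 [ 0.4188 -0.311   0.022 ]
t4 [ 0.4373 -0.1656  0.022 ]
```

```bash
python3 - <<'E'
from h import *
i=env.camera_info("wrist");M=np.array(i["view"]);s=env.sense();T=R.from_euler("xyz",s["eef_rot"]).as_matrix()
o=-M[:3,:3].T@M[:3,3];print("cam in tool",T.T@(o-s["tool_pos"]),"axes",np.round(T.T@M[:3,:3].T,3).tolist(),i["mtx"])
print(rel([.44,-.0,.26]), rel([.44,0,.26],0.))
E
```

```text
cam in tool [ 0.06555602  0.0007385  -0.14303613] axes [[0.002, 0.966, 0.259], [1.0, -0.001, -0.001], [-0.001, 0.259, -0.966]] [[301.03946739   0.         253.20235286]
 [  0.         301.03946739 189.73453236]
 [  0.           0.           1.        ]]
[ 1.6935 -2.0207 -0.1149] (array([ 1.6935, -2.0207, -0.1149]), np.float64(0.0439))
```

Call:
apply_moves(rows=[[[-1, 0.64, -0.744, 0, 0], [-1, 0.64, -0.744, 0, 0], [-1, 0.64, -0.744, 0, 0], [-1, 0.64, -0.744, 0, 0], [-1, 0.64, -0.744, 0, 0]]])

```text
time_s: 1.0
tool_pos: [0.2741, -0.3768, 0.2314]
eef_rot: [3.141, -0.001, 0.276]
ft_force: [-0.6, -0.3, 0.5]
opening: 0.0853
grasp_force: 0.0
```

Call:
apply_moves(rows=[[[-1, 0.64, -0.744, 0, 0], [-1, 0.64, -0.744, 0, 0], [-1, 0.64, -0.744, 0, 0], [-1, 0.64, -0.744, 0, 0], [-1, 0.64, -0.744, 0, 0]]])

```text
time_s: 1.5
tool_pos: [0.3774, -0.1543, 0.2318]
eef_rot: [3.141, -0.001, 0.276]
ft_force: [1.0, -0.3, -0.5]
opening: 0.0857
grasp_force: 0.0
```

Call:
apply_moves(rows=[[[-1, 0.64, -0.744, 0, 0], [-1, 0.64, -0.744, 0, 0], [-1, 0.64, -0.744, 0, 0], [-1, 0.64, -0.744, 0, 0], [-1, 0.64, -0.744, 0, 0]]])

```text
time_s: 2.0
tool_pos: [0.4809, 0.0687, 0.2318]
eef_rot: [3.141, -0.001, 0.277]
ft_force: [0.2, -0.5, 0.1]
opening: 0.0854
grasp_force: 0.0
```

Call:
apply_moves(rows=[[[-1, 0.124, -0.144, 0, 0.044], [-1, 0.124, -0.144, 0, 0.044], [-1, 0.124, -0.144, 0, 0.044], [-1, 0.124, -0.144, 0, 0.044]]])

```text
time_s: 2.4
tool_pos: [0.4999, 0.1091, 0.2312]
eef_rot: [3.141, 0.0, 0.002]
ft_force: [0.2, -0.1, -0.4]
opening: 0.0856
grasp_force: 0.0
```

```bash
python3 - <<'E'
from h import *
a=env.grab_frame("wrist");cv2.imwrite("pics/w1raw.png",a)
i=env.camera_info("wrist");np.save("w1.npy",dict(i))
for t in("cap_1","cap_1_grip","gauge"):
    print(t,[(np.round(r["box"],1).tolist(),round(r["conf"],2)) for r in env.trace(t,"wrist")])
for n,p in(("L",[.512,.264,.05]),("R",[.456,.165,.05]),("g",[.511,-.0205,.042])):print(n,proj(np.array(p),i))
cv2.imwrite("pics/w1.png",cv2.resize(a,(800,600),interpolation=cv2.INTER_CUBIC))
E
```

```text
cap_1 [([208.7, 194.2, 46.5, 43.0], 0.97), ([116.7, 152.3, 58.2, 43.3], 0.91), ([287.9, 235.2, 42.1, 42.9], 0.88), ([215.3, 263.2, 35.2, 46.8], 0.85), ([230.6, 111.6, 43.1, 49.6], 0.61)]
cap_1_grip [([116.9, 148.4, 52.9, 47.7], 0.76), ([487.3, 164.7, 49.4, 113.6], 0.3)]
gauge [([359.0, 149.5, 65.2, 67.4], 0.95)]
L [109.25366773 159.77821661]
R [202.57010374 208.9567775 ]
g [368.31026961 160.15675373]
```

View pics/w1.png

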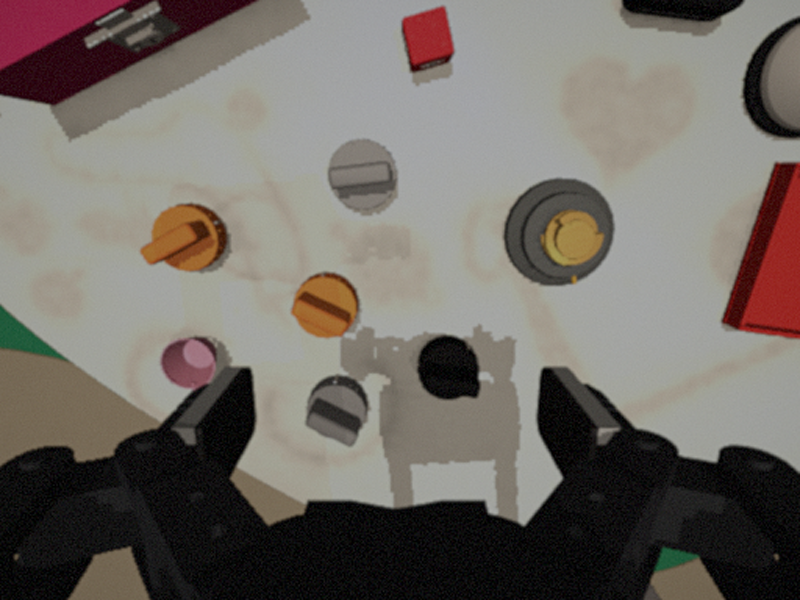

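```bash
cat >>h.py <<'E'
from scipy.optimize import minimize
th=np.linspace(0,2*np.pi,49)[:-1]
def ring(d,z):return np.c_[d/2*np.cos(th),d/2*np.sin(th),0*th+z]
SK=np.r_[ring(.05,0),ring(.05,.022)]
WG=np.array([[x,y,z] for x in(-.021,.021) for y in(-.007,.007) for z in(.022,.05)])
GB=np.r_[ring(.084,0),ring(.084,.012)];GC=ring(.064,.024);GP=ring(.039,.042)
def sil(parts,x,y,z0,yaw,info,S=4):
  m=np.zeros((384*S,512*S),np.uint8);T=R.from_euler("z",yaw)
  for P in parts:
    W=T.apply(P)+[x,y,z0];uv=np.array([proj(w,info) for w in W])*S+S/2
    cv2.fillConvexPoly(m,cv2.convexHull(uv.astype(np.float32)).astype(np.int32),1)
  return cv2.resize(m.astype(np.float32),(512,384),interpolation=cv2.INTER_AREA)
def fit(mask,parts,x,y,info,z0=0,yaws=(0,),fy=True):
  best=None
  def c(p):return np.abs(sil(parts,p[0],p[1],z0,p[2]*50 if fy else 0,info)-mask).sum()/mask.sum()
  for w in yaws:
    r=minimize(c,[x,y,w/50],method="Nelder-Mead",options=dict(initial_simplex=[[x,y,w/50],[x+.006,y,w/50],[x,y+.006,w/50],[x,y,w/50+.004]],xatol=2e-4,fatol=1e-3,maxiter=90))
    if best is None or r.fun<best.fun:best=r
  return best.x[0],best.x[1],best.x[2]*50,best.fun
def orange(a,u,v,r=45):
  h=cv2.cvtColor(a,cv2.COLOR_BGR2HSV);m=((h[...,0]>8)&(h[...,0]<24)&(h[...,1]>150)&(h[...,2]>40)).astype(np.uint8)
  n,l,st,ce=cv2.connectedComponentsWithStats(m)
  k=min(range(1,n),key=lambda k:np.hypot(*(ce[k]-[u,v]))+(999 if st[k,4]<60 else 0));return cv2.morphologyEx((l==k).astype(np.uint8),cv2.MORPH_CLOSE,np.ones((3,3))).astype(np.float32)
E
cat >f1.py <<'E'
from h import *
i=np.load("w1.npy",allow_pickle=True).item();a=cv2.imread("pics/w1raw.png")
sc=cv2.resize(cv2.imread("pics/scene.png"),(512,384),interpolation=cv2.INTER_AREA)
for n,p,uv,us in(("L",(.512,.264),(120,152),(167,300)),("R",(.456,.165),(208,195),(224,281))):
  for nm,im,inf,q in(("wrist",a,i,uv),("scene",sc,env.camera_info("scene"),us)):
    m=orange(im,*q);print(n,nm,m.sum(),np.round(fit(m,[SK,WG],*p,inf,yaws=(0,.8,1.6,2.4)),4))
env.grab_frame("wrist")
m=env.trace("gauge","wrist")[0]["region"].astype(np.float32)
g=fit(m,[GB,GC,GP],.511,-.0205,i,fy=False);print("g",np.round(g,4))
h=cv2.cvtColor(a,cv2.COLOR_BGR2HSV)
for (u,v) in((366.7,178.6),):
  for z in(.012,.024):
    P=onz("w",u,v,z,i);print("mark",P,np.hypot(*(P[:2]-g[:2])),np.degrees(np.arctan2(P[1]-g[1],P[0]-g[0])))
gx,gy=[int(t) for t in proj(np.array([g[0],g[1],.024]),i)]
cv2.imwrite("pics/g.png",cv2.resize(a[gy-45:gy+45,gx-60:gx+60],(800,600),interpolation=cv2.INTER_CUBIC));print(gx,gy)
E
python3 f1.py
```

```text
L wrist 1618.0 [0.5154 0.2664 1.9705 0.1407]
L scene 513.0 [0.5171 0.2678 1.5985 0.1962]
R wrist 1271.0 [0.4611 0.1632 0.982  0.1454]
R scene 457.0 [0.4622 0.1632 0.8988 0.2066]
g [ 0.5195 -0.0182 -0.1932  0.0302]
mark [ 0.48310769 -0.03246855  0.012     ] 0.03905522780645925 -158.57332222985116
mark [ 0.48584157 -0.02780928  0.024     ] 0.03496795535752494 -164.05193280639955
361 150
```

View pics/g.png

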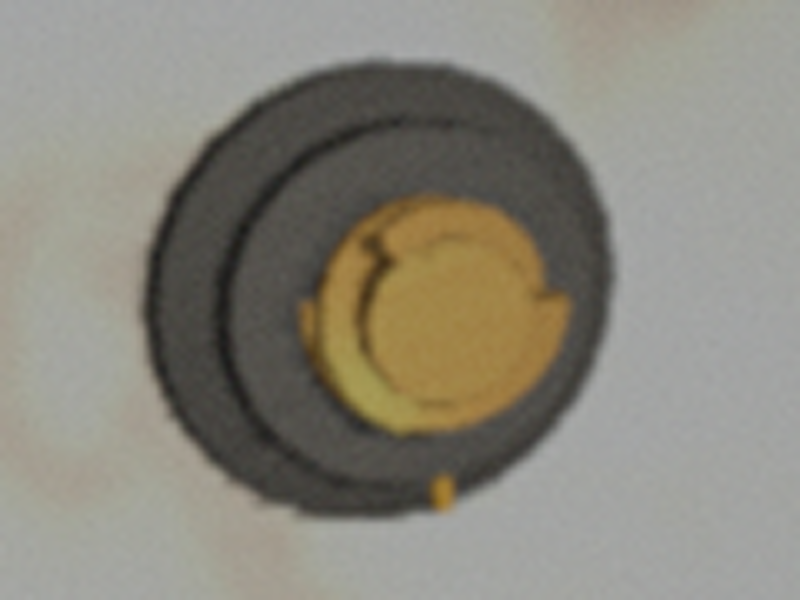

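Call:
apply_moves(rows=[[[-0.2, -0.152, -0.216, 0.28, -0.11], [-0.2, -0.152, -0.216, 0.28, -0.11], [-0.2, -0.152, -0.216, 0.28, -0.11], [-0.2, -0.152, -0.216, 0.28, -0.11], [-0.2, -0.152, -0.216, 0.28, -0.11]]])

```text
time_s: 3.2
tool_pos: [0.4618, 0.1632, 0.1609]
eef_rot: [-3.141, 0.0, 0.696]
ft_force: [0.1, -0.3, 0.9]
opening: 0.0512
grasp_force: 0.0
```

Call:
apply_moves(rows=[[[-0.2, 0, 0, 0, -0.057], [-0.2, 0, 0, 0, -0.057], [-0.2, 0, 0, 0, -0.057], [-0.2, 0, 0, 0, -0.057]]])

```text
time_s: 3.6
tool_pos: [0.4623, 0.1629, 0.1615]
eef_rot: [3.141, -0.0, 1.048]
ft_force: [0.5, 0.4, 0.0]
opening: 0.0511
grasp_force: 0.0
```

```bash
cat >look.py <<'E'
import sys
from h import *
# look.py out x y : fit the orange cap near x,y with the wrist camera, unwrap crop
out,x,y=sys.argv[1],float(sys.argv[2]),float(sys.argv[3])
i=dict(env.camera_info("wrist"));a=env.grab_frame("wrist");cv2.imwrite(f"pics/{out}raw.png",a);np.save(out+".npy",i)
s=env.sense();print(np.round(s["tool_pos"],4),np.round(s["eef_rot"],3),np.round(s["joints"],3),s["opening"])
u,v=proj(np.array([x,y,.03]),i);m=orange(a,u,v);print(u,v,m.sum())
f=fit(m,[SK,WG],x,y,i,yaws=(0,.8,1.6,2.4));print(np.round(f,4),np.degrees(f[2]))
b=cv2.addWeighted(a,.9,a,0,0);u,v=int(u),int(v);v=max(v,75);k=sil([SK,WG],*f[:2],0,f[2],i)>.5
d=a.copy();e=cv2.findContours(k.astype(np.uint8),0,2)[0];cv2.drawContours(d,e,-1,(255,0,0),1)
c=lambda q:cv2.resize(q[v-75:v+75,max(u-50,0):u+50],(400,600),interpolation=cv2.INTER_CUBIC)
cv2.imwrite(f"pics/{out}.png",np.hstack([c(a),c(d)]))
E
python3 look.py r1 .462 .163
```

```text
[0.4623 0.163  0.1615] [ 3.141 -0.     1.047] [1.960e-01 1.000e-03 1.988e+00 0.000e+00 1.152e+00 7.200e-01] 0.05150731661378205
251.9259046385742 180.87614132427757 2060.0
[ 0.4612  0.1626 -0.6125  0.1073] -35.09211213192519
```

View pics/r1.png

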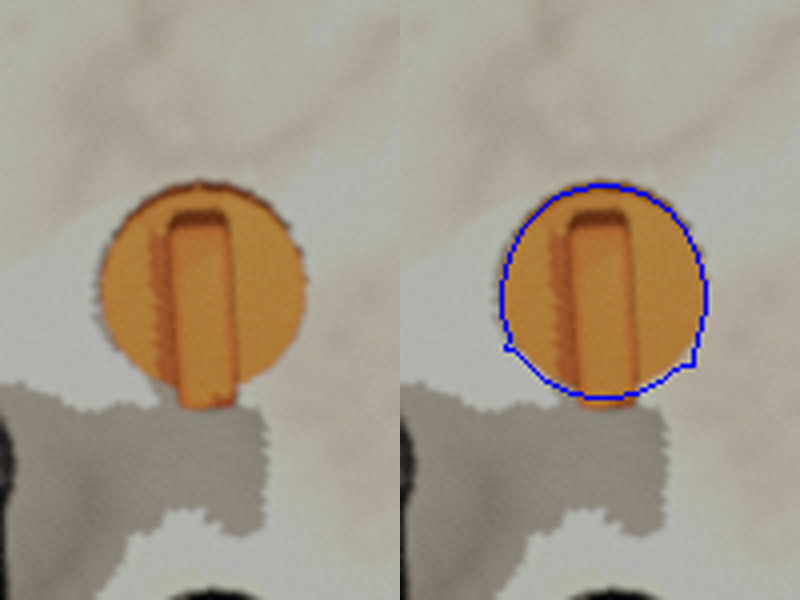

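```bash
cat >ribs.py <<'E'
from h import *
def prof(a,i,x,y,z0=0,step=5):
  o=-np.array(i["view"])[:3,:3].T@np.array(i["view"])[:3,3];r=[]
  for d in range(0,360,step):
    t=np.radians(d);n=np.array([np.cos(t),np.sin(t),0])
    P=np.array([x,y,z0+.011])+.0252*n;c=n@(o-P)/np.linalg.norm(o-P)
    if c<.12:continue
    vals=[]
    for z in np.linspace(.005,.018,6):
      p=proj(np.array([x,y,z0+z])+.0252*n,i);q=cv2.getRectSubPix(a.astype(np.float32),(1,1),(float(p[0]),float(p[1])))[0,0];vals.append(q)
    q=np.mean(vals,0);r.append((d,round(float(q[0]/max(q[2],1)),2)))
  return r
if __name__=="__main__":
  sc=cv2.resize(cv2.imread("pics/scene.png"),(512,384),interpolation=cv2.INTER_AREA);si=env.camera_info("scene")
  for n,(x,y) in dict(R=(.4615,.1628),L=(.516,.267)).items():
    print(n,"scene",prof(sc,si,x,y))
    for k in("w1","r1"):
      if k=="r1" and n=="L":continue
      print(n,k,prof(cv2.imread(f"pics/{k}raw.png"),np.load(k+".npy",allow_pickle=True).item(),x,y))
E
python3 ribs.py
```

```text
R scene [(70, 0.38), (75, 0.35), (80, 0.32), (85, 0.29), (90, 0.28), (95, 0.27), (100, 0.25), (105, 0.24), (110, 0.26), (115, 0.31), (120, 0.4), (125, 0.4), (130, 0.28), (135, 0.24), (140, 0.24), (145, 0.25), (150, 0.25), (155, 0.25), (160, 0.24), (165, 0.25), (170, 0.26), (175, 0.28), (180, 0.3), (185, 0.33), (190, 0.37), (195, 0.46), (200, 0.53), (205, 0.56), (210, 0.6)]
R w1 [(0, 0.44), (5, 0.66), (10, 0.53), (15, 0.39), (20, 0.39), (25, 0.39), (280, 0.73), (285, 0.74), (290, 0.7), (295, 0.63), (300, 0.57), (305, 0.53), (310, 0.51), (315, 0.55), (320, 0.47), (325, 0.4), (330, 0.43), (335, 0.4), (340, 0.41), (345, 0.39), (350, 0.35), (355, 0.37)]
R r1 [(40, 0.29), (45, 0.29), (50, 0.25), (55, 0.28), (60, 0.28), (65, 0.29), (70, 0.27), (75, 0.27), (80, 0.27)]
L scene [(85, 0.46), (90, 0.4), (95, 0.35), (100, 0.31), (105, 0.28), (110, 0.26), (115, 0.25), (120, 0.24), (125, 0.24), (130, 0.24), (135, 0.24), (140, 0.24), (145, 0.23), (150, 0.24), (155, 0.24), (160, 0.24), (165, 0.25), (170, 0.35), (175, 0.51), (180, 0.52), (185, 0.35), (190, 0.26), (195, 0.28), (200, 0.31), (205, 0.33), (210, 0.35), (215, 0.39), (220, 0.43), (225, 0.48)]
L w1 [(225, 0.42), (230, 0.36), (235, 0.33), (240, 0.24), (245, 0.26), (250, 0.25), (255, 0.25), (260, 0.22), (265, 0.24), (270, 0.2), (275, 0.18), (280, 0.24), (285, 0.22), (290, 0.22), (295, 0.67), (300, 0.6), (305, 0.27), (310, 0.27), (315, 0.27), (320, 0.31), (325, 0.37), (330, 0.36), (335, 0.41), (340, 0.47), (345, 0.52), (350, 0.62)]
```

Call:
apply_moves(rows=[[[-0.2, 0, 0, 0.4, -0.0103], [-0.2, 0, 0, 0.4, -0.0103], [-0.2, 0, 0, 0.544, -0.0103], [-0.2, 0, 0, 0.544, -0.0103], [-0.2, 0, 0, 0.544, -0.0103]]], force=25)

```text
time_s: 4.15
tool_pos: [0.462, 0.1632, 0.0253]
eef_rot: [-3.141, 0.001, 1.112]
ft_force: [0.7, -0.1, 0.6]
opening: 0.0512
grasp_force: 0.0
```

Call:
apply_moves(rows=[[[1, 0, 0, 0, 0], [1, 0, 0, 0, 0], [1, 0, 0, 0, 0], [1, 0, 0, 0, 0], [1, 0, 0, 0, 0]]], force=25)

```text
time_s: 4.65
tool_pos: [0.4645, 0.1638, 0.0278]
eef_rot: [3.138, -0.003, 1.113]
ft_force: [-1.2, 0.5, 7.4]
opening: 0.0135
grasp_force: 26.7
```

Call:
apply_moves(rows=[[[1, 0, 0, -0.1, 0], [1, 0, 0, -0.32, 0], [1, 0, 0, -0.32, 0], [1, 0, 0, -0.32, 0]]])

```text
time_s: 5.05
tool_pos: [0.4645, 0.1638, 0.1082]
eef_rot: [3.136, -0.004, 1.113]
ft_force: [0.5, -0.6, -1.8]
opening: 0.0139
grasp_force: 25.6
```

```bash
python3 - <<'E'
from h import *
i=dict(env.camera_info("wrist"));a=env.grab_frame("wrist");s=env.sense();np.save("h1.npy",i);cv2.imwrite("pics/h1raw.png",a)
print(np.round(s["tool_pos"],4),np.round(s["eef_rot"],4),np.round(s["ft_force"],1),s["opening"],s["grasp_force"])
u,v=[int(t) for t in proj(s["tool_pos"],i)];print(u,v)
cv2.imwrite("pics/h1.png",cv2.resize(a[v-110:v+70,u-100:u+100],(666,600),interpolation=cv2.INTER_CUBIC))
E
```

```text
[0.4626 0.1634 0.1061] [ 3.1400e+00 -1.2000e-03  1.1133e+00] [-0.2  0.4 -1.9] 0.013332146113989375 25.615631639957428
248 239
```

View pics/h1.png

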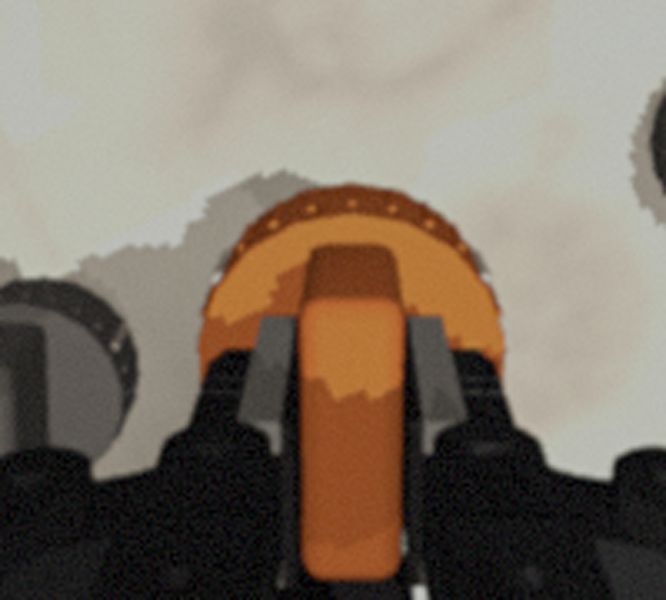

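```bash
python3 - <<'E'
from h import *
i=np.load("h1.npy",allow_pickle=True).item();s=env.sense();T=R.from_euler("xyz",s["eef_rot"])
for d in(.025,.027,.029):
  r=.1061-d
  for v,z in((184.5,r),(192.9,r+.022)):
    P=onz("w",253.6,v,z,i);q=T.inv().apply(P-s["tool_pos"]);print(d,np.round(q,4),"centre tool x",round(q[0]-.025,4))
  for z,v in ((r+.05,(239-110+298/3.333)),(r+.05,129+578/3.333)):
    q=T.inv().apply(onz("w",253.6,v,z,i)-s["tool_pos"]);print("  wing end",np.round(q,4))
print(rel([.46,-.02,.12],1.2))
E
```

```text
0.025 [0.0236 0.0026 0.025 ] centre tool x -0.0014
0.025 [0.0246 0.0025 0.003 ] centre tool x -0.0004
  wing end [ 0.0212  0.0024 -0.025 ]
  wing end [-0.0197  0.0024 -0.025 ]
0.027 [0.0231 0.0026 0.027 ] centre tool x -0.0019
0.027 [0.0241 0.0025 0.005 ] centre tool x -0.0009
  wing end [ 0.0204  0.0024 -0.023 ]
  wing end [-0.0212  0.0025 -0.023 ]
0.029 [0.0226 0.0026 0.029 ] centre tool x -0.0024
0.029 [0.0235 0.0025 0.007 ] centre tool x -0.0015
  wing end [ 0.0197  0.0024 -0.021 ]
  wing end [-0.0226  0.0025 -0.021 ]
(array([-0.6629,  0.3147, -0.0559]), np.float64(-0.0138))
```

Call:
apply_moves(rows=[[[1, -0.745, 0.732, -0.08, -0.11], [1, -0.745, 0.732, -0.08, -0.11], [1, -0.745, 0.732, -0.08, -0.11], [1, -0.745, 0.732, -0.08, -0.11], [1, -0.745, 0.732, -0.08, -0.11]]])

```text
time_s: 5.6
tool_pos: [0.5315, -0.0515, 0.1201]
eef_rot: [-3.138, -0.002, 1.797]
ft_force: [-0.4, 0.6, 0.1]
opening: 0.0136
grasp_force: 25.6
```

```bash
python3 - <<'E'
from h import *
print(rel([.545,-.085,.125],np.radians(113.4)))
sc=cv2.resize(cv2.imread("pics/scene.png"),(512,384),interpolation=cv2.INTER_AREA)
E
```

```text
(array([-0.1427,  0.0224, -0.0198]), np.float64(-0.029))
```

Call:
apply_moves(rows=[[[1, -0.143, 0.022, -0.02, -0.029], [1, -0.143, 0.022, -0.02, -0.029], [1, -0.143, 0.022, -0.02, -0.029], [1, -0.143, 0.022, -0.02, -0.029]]])

```text
time_s: 6.0
tool_pos: [0.5446, -0.0833, 0.1254]
eef_rot: [-3.138, -0.003, 1.973]
ft_force: [-0.5, 0.8, -0.2]
opening: 0.0135
grasp_force: 25.6
```

```bash
cat >g2.py <<'E'
from h import *
def look(cam,name,x,y):
  i=dict(env.camera_info(cam));a=env.grab_frame(cam);cv2.imwrite(f"pics/{name}raw.png",a);np.save(name+".npy",i)
  m=env.trace("gauge",cam)[0]["region"].astype(np.float32);f=fit(m,[GB,GC,GP],x,y,i,fy=False);print(cam,m.sum(),np.round(f,4));return a,i,f
a,i,f=look("wrist","g2",.515,-.02)
s=env.sense();print(np.round(s["tool_pos"],4),np.round(s["eef_rot"],4),np.round(s["joints"],3))
h=cv2.cvtColor(a,cv2.COLOR_BGR2HSV);y=((h[...,0]>15)&(h[...,0]<35)&(h[...,1]>140)&(h[...,2]>80)).astype(np.uint8)
n,l,st,ce=cv2.connectedComponentsWithStats(y);g=np.array(proj(np.array([f[0],f[1],.02]),i));print("gauge px",g)
for k in range(1,n):
  if st[k,4]>4 and np.hypot(*(ce[k]-g))<70:
    for z in(.010,.014,.024):
      P=onz("",*ce[k],z,i);print(st[k],np.round(ce[k],1),z,np.round(np.hypot(*(P[:2]-f[:2])),4),np.round(np.degrees(np.arctan2(P[1]-f[1],P[0]-f[0])),1))
d=a.copy()
for P,c in((GB[:48],(255,0,0)),(GB[48:],(255,255,0)),(GC,(0,255,0)),(GP,(0,0,255))):
  cv2.polylines(d,[np.int32([proj(p+[f[0],f[1],0],i) for p in P])],True,c,1)
u,v=[int(t) for t in g];u0=max(u-80,0);v0=max(v-60,0);cv2.imwrite("pics/g2.png",cv2.resize(d[v0:v0+120,u0:u0+160],(800,600),interpolation=cv2.INTER_CUBIC));print(u0,v0)
E
python3 g2.py
```

```text
wrist 8247.0 [ 0.519  -0.019  -0.0368  0.0456]
[ 0.5451 -0.0829  0.1261] [-3.1394e+00 -1.9000e-03  1.9740e+00] [-0.278  0.179  1.87   0.     1.096 -0.682]
gauge px [255.58817379 103.20998168]
[234  84   8  17  57] [237.1  92.4] 0.01 0.0174 173.0
[234  84   8  17  57] [237.1  92.4] 0.014 0.0171 173.3
[234  84   8  17  57] [237.1  92.4] 0.024 0.0164 174.0
[273  91   8   5  21] [276.  93.] 0.01 0.0187 49.4
[273  91   8   5  21] [276.  93.] 0.014 0.0183 49.2
[273  91   8   5  21] [276.  93.] 0.024 0.0175 48.7
[279  95   3   4   5] [280.2  96.6] 0.01 0.021 38.1
[279  95   3   4   5] [280.2  96.6] 0.014 0.0206 37.9
[279  95   3   4   5] [280.2  96.6] 0.024 0.0197 37.4
[275  97   3  10  11] [275.6 101.7] 0.01 0.0166 27.9
[275  97   3  10  11] [275.6 101.7] 0.014 0.0163 27.6
[275  97   3  10  11] [275.6 101.7] 0.024 0.0157 26.9
[205  99  10   4  37] [209.9 100.5] 0.01 0.0377 -160.5
[205  99  10   4  37] [209.9 100.5] 0.014 0.0372 -160.4
[205  99  10   4  37] [209.9 100.5] 0.024 0.0357 -160.0
[235 102   4   8  20] [236.6 105.6] 0.01 0.0157 -150.7
[235 102   4   8  20] [236.6 105.6] 0.014 0.01
[... 680 characters left out ...]
   8] [264.2 121.1] 0.024 0.0154 -40.3
[250 121   6   8  22] [252.7 124.3] 0.01 0.017 -74.9
[250 121   6   8  22] [252.7 124.3] 0.014 0.0168 -74.9
[250 121   6   8  22] [252.7 124.3] 0.024 0.0164 -74.9
[255 121  13   7  28] [260.2 124.4] 0.01 0.0173 -53.8
[255 121  13   7  28] [260.2 124.4] 0.014 0.0171 -53.9
[255 121  13   7  28] [260.2 124.4] 0.024 0.0166 -54.2
[240 122   6   5   7] [242.6 124.1] 0.01 0.0199 -99.9
[240 122   6   5   7] [242.6 124.1] 0.014 0.0197 -99.8
[240 122   6   5   7] [242.6 124.1] 0.024 0.0191 -99.6
[269 122   3   2   5] [269.8 122.4] 0.01 0.0194 -28.7
[269 122   3   2   5] [269.8 122.4] 0.014 0.0192 -28.9
[269 122   3   2   5] [269.8 122.4] 0.024 0.0186 -29.4
175 43
```

View pics/g2.png

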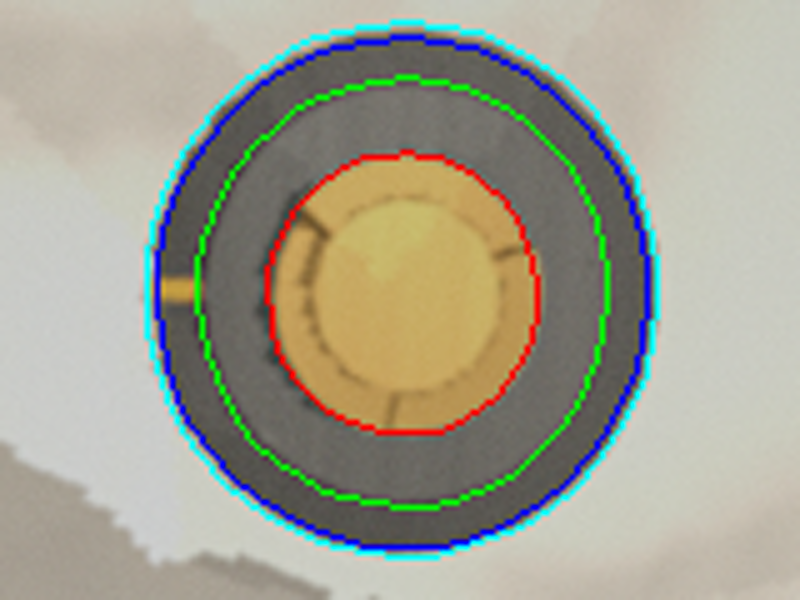

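```bash
cat >held.py <<'E'
from h import *
env.grab_frame("wrist")
s=env.sense();i=dict(env.camera_info("wrist"));a=env.grab_frame("wrist");T=R.from_euler("xyz",s["eef_rot"])
print(np.round(s["tool_pos"],4),np.round(s["eef_rot"],4))
h=cv2.cvtColor(a,cv2.COLOR_BGR2HSV);m=((h[...,0]>5)&(h[...,0]<22)&(h[...,1]>140)&(h[...,2]>60))
m[:150]=0
u,v=proj(s["tool_pos"],i)
top=[np.argmax(m[:,c]) for c in range(245,264)];print("top rows",top)
V=a[150:300,250:258].astype(float).mean(1);print(np.round(V[int(min(top))-155:int(min(top))-150+22,2]).tolist(),min(top)-5)
W=[(r,np.flatnonzero(m[r])[[0,-1]].tolist()) for r in range(min(top),min(top)+55,4)];print(W)
v=min(t for t in top)
for d in(.026,.027,.028,.029):
  q=T.inv().apply(onz("",253.6,v,s["tool_pos"][2]-d,i)-s["tool_pos"]);print(d,np.round(q,4),round(q[0]-.025,4))
E
python3 held.py
```

```text
[ 0.5454 -0.0829  0.1265] [-3.1399e+00 -1.5000e-03  1.9743e+00]
top rows [np.int64(186), np.int64(186), np.int64(186), np.int64(185), np.int64(185), np.int64(185), np.int64(185), np.int64(185), np.int64(185), np.int64(185), np.int64(185), np.int64(185), np.int64(186), np.int64(186), np.int64(186), np.int64(186), np.int64(186), np.int64(187), np.int64(187)]
[181.0, 185.0, 183.0, 166.0, 133.0, 110.0, 108.0, 108.0, 109.0, 116.0, 118.0, 110.0, 127.0, 168.0, 195.0, 200.0, 200.0, 199.0, 200.0, 198.0, 187.0, 160.0, 124.0, 105.0, 106.0, 108.0, 108.0] 180
[(185, [248, 256]), (189, [235, 271]), (193, [228, 278]), (197, [223, 283]), (201, [220, 285]), (205, [218, 289]), (209, [216, 290]), (213, [214, 292]), (217, [211, 295]), (221, [210, 296]), (225, [210, 296]), (229, [209, 297]), (233, [208, 298]), (237, [209, 297])]
0.026 [0.022  0.0004 0.026 ] -0.003
0.027 [0.0217 0.0004 0.027 ] -0.0033
0.028 [0.0215 0.0004 0.028 ] -0.0035
0.029 [0.0212 0.0004 0.029 ] -0.0038
```

```bash
python3 -c "
from h import *
print(rel([.5181,-.0167,.09],np.radians(111.6)),rel([.5181,-.0167,.06],np.radians(111.6)))"
```

```text
(array([0.287 , 0.0029, 0.1476]), np.float64(0.0043)) (array([0.2869, 0.0031, 0.2676]), np.float64(0.0043))
```

Call:
apply_moves(rows=[[[1, 0.15, 0.002, 0.05, 0.0043], [1, 0.287, 0.003, 0.1, 0.0043], [1, 0.287, 0.003, 0.12, 0.0043], [1, 0.287, 0.003, 0.2, 0.0043], [1, 0.287, 0.003, 0.22, 0.0043]]])

```text
time_s: 6.7
tool_pos: [0.5175, -0.0171, 0.071]
eef_rot: [-3.139, -0.001, 1.948]
ft_force: [-1.0, -0.7, -0.4]
opening: 0.0135
grasp_force: 25.6
```

Call:
apply_moves(rows=[[[1, 0, 0, 0.01, 0], [1, 0, 0, 0.02, 0], [1, 0, 0, 0.03, 0], [1, 0, 0, 0.035, 0], [1, 0, 0, 0.04, 0]]])

```text
time_s: 7.2
tool_pos: [0.5188, -0.0172, 0.0633]
eef_rot: [-3.141, -0.002, 1.946]
ft_force: [-2.4, 2.4, 2.4]
opening: 0.0134
grasp_force: 25.9
```

```bash
python3 -c "
from h import *
env.grab_frame('wrist');s=env.sense();print(np.round(s['tool_pos'],4),np.round(s['eef_rot'],4),np.round(s['ft_force'],2),np.round(s['wrist_torque'],3))"
```

```text
[ 0.5186 -0.0173  0.0627] [-3.1412e+00 -1.1000e-03  1.9463e+00] [-0.65  1.97 -0.34] [0.475 0.328 0.111]
```

Call:
apply_moves(rows=[[[1, 0, 0, 0.004, 0], [1, 0, 0, 0.008, 0], [1, 0, 0, 0.012, 0], [1, 0, 0, 0.012, 0]]])

```text
time_s: 7.65
tool_pos: [0.5192, -0.018, 0.0594]
eef_rot: [3.141, 0.001, 1.946]
ft_force: [0.4, 1.0, -1.0]
opening: 0.0137
grasp_force: 25.6
```

Call:
apply_moves(rows=[[[1, 0, 0, 0.004, 0], [1, 0, 0, 0.008, 0], [1, 0, 0, 0.008, 0]]])

```text
time_s: 7.95
tool_pos: [0.5195, -0.018, 0.0587]
eef_rot: [3.141, 0.0, 1.947]
ft_force: [-3.3, 0.2, 4.5]
opening: 0.0134
grasp_force: 26.5
```

Call:
apply_moves(rows=[[[1, 0, 0, 0.0027, 0.022], [1, 0, 0, 0.0053, 0.044], [1, 0, 0, 0.008, 0.067], [1, 0, 0, 0.0106, 0.089], [1, 0, 0, 0.0133, 0.111]]])

```text
time_s: 8.45
tool_pos: [0.5197, -0.0182, 0.0553]
eef_rot: [3.14, 0.001, 1.244]
ft_force: [-1.8, -1.2, 5.4]
opening: 0.0132
grasp_force: 26.4
```

```bash
cat >s.py <<'E'
from h import *
env.grab_frame('wrist');s=env.sense();y=np.degrees(s['eef_rot'][2]);print(np.round(s['tool_pos'],4),round(y,1),'A',round((y+180-79.6)%120,1),np.round(s['ft_force'],2),np.round(s['wrist_torque'],3),np.round(s['effort'],2)[5],s['opening'])
E
python3 s.py
```

```text
[ 0.5199 -0.018   0.0552] 71.0 A 51.4 [-1.32  1.22  4.9 ] [ 0.17   0.195 -0.133] 0.17 0.01336691882165119
```

Call:
apply_moves(rows=[[[1, 0, 0, 0.0013, 0.011], [1, 0, 0, 0.0026, 0.022], [1, 0, 0, 0.0033, 0.028]]])

```text
time_s: 8.8
tool_pos: [0.52, -0.0182, 0.0545]
eef_rot: [3.14, 0.0, 1.074]
ft_force: [-1.4, 0.7, 3.9]
opening: 0.0134
grasp_force: 26.4
```

```bash
python3 s.py;python3 s.py
```

```text
[ 0.52   -0.0182  0.0544] 61.5 A 41.9 [-0.08 -0.69  4.83] [ 0.005  0.281 -0.048] 0.08 0.01357379659201492
[ 0.52   -0.0181  0.0544] 61.6 A 42.0 [-1.17  0.02  6.  ] [-0.076  0.298 -0.02 ] 0.08 0.013331624487007192
```

Still free at A = 42. Small steps on past 40.

Call:
apply_moves(rows=[[[1, 0, 0, 0.001, 0.008], [1, 0, 0, 0.002, 0.015], [1, 0, 0, 0.002, 0.015]]])

```text
time_s: 9.2
tool_pos: [0.5201, -0.0181, 0.054]
eef_rot: [3.139, -0.001, 0.981]
ft_force: [-1.8, 0.2, 4.9]
opening: 0.0135
grasp_force: 26.4
```

```bash
python3 s.py;python3 s.py
```

```text
[ 0.5201 -0.0181  0.0539] 56.2 A 36.6 [-1.83 -0.1   6.17] [-0.02   0.266 -0.071] -0.04 0.013492972146954904
[ 0.5201 -0.0181  0.054 ] 56.2 A 36.6 [-1.31  0.35  5.4 ] [-0.079  0.247 -0.01 ] -0.06 0.013585615224037928
```

Call:
apply_moves(rows=[[[1, 0, 0, 0.001, 0.01], [1, 0, 0, 0.002, 0.02], [1, 0, 0, 0.003, 0.028], [1, 0, 0, 0.003, 0.028]]])

```text
time_s: 9.7
tool_pos: [0.5203, -0.018, 0.0531]
eef_rot: [3.139, -0.001, 0.805]
ft_force: [0.0, -0.1, 5.1]
opening: 0.0134
grasp_force: 26.4
```

```bash
python3 s.py;python3 s.py
```

```text
[ 0.5203 -0.018   0.0531] 46.2 A 26.6 [-0.36 -0.13  6.33] [-0.066  0.198 -0.07 ] -0.01 0.01350228752049615
[ 0.5203 -0.018   0.0531] 46.2 A 26.6 [-0.8  -0.01  5.07] [-0.027  0.147 -0.064] -0.04 0.013218091261933209
```

Call:
apply_moves(rows=[[[1, 0, 0, 0.002, 0.018], [1, 0, 0, 0.004, 0.036], [1, 0, 0, 0.007, 0.056], [1, 0, 0, 0.007, 0.056]]])

```text
time_s: 10.2
tool_pos: [0.5207, -0.0182, 0.0518]
eef_rot: [3.139, -0.003, 0.452]
ft_force: [-1.1, -0.1, 6.9]
opening: 0.0132
grasp_force: 26.7
```

```bash
python3 s.py;python3 s.py
```

```text
[ 0.5207 -0.0182  0.0518] 26.0 A 6.4 [-0.89 -0.82  7.2 ] [-0.019  0.176 -0.097] -0.01 0.013617561261877142
[ 0.5207 -0.0182  0.0518] 26.0 A 6.4 [-0.56  0.27  7.09] [-0.055  0.101 -0.072] -0.07 0.01341169925216017
```

Call:
apply_moves(rows=[[[1, 0, 0, 0, 0.009], [1, 0, 0, 0, 0.017], [1, 0, 0, 0, 0.017]]])

```text
time_s: 10.6
tool_pos: [0.5209, -0.0181, 0.0518]
eef_rot: [3.139, -0.003, 0.346]
ft_force: [-0.3, 0.3, 7.4]
opening: 0.0136
grasp_force: 26.6
```

```bash
python3 s.py;python3 s.py
```

```text
[ 0.5209 -0.0182  0.0518] 19.9 A 0.3 [ 0.2  -0.66  6.15] [-0.036  0.083 -0.102] -0.06 0.013648286703212279
[ 0.5209 -0.0182  0.0519] 19.9 A 0.3 [0.39 0.3  6.63] [-0.021  0.144 -0.082] -0.08 0.013150024153201231
```

Call:
apply_moves(rows=[[[1, 0, 0, 0, 0.007], [1, 0, 0, 0, 0.012], [1, 0, 0, 0, 0.012]]])

```text
time_s: 11.0
tool_pos: [0.5209, -0.0181, 0.0518]
eef_rot: [3.14, -0.004, 0.271]
ft_force: [0.5, -1.1, 6.1]
opening: 0.0136
grasp_force: 26.6
```

```bash
python3 s.py
```

```text
[ 0.5209 -0.0181  0.0518] 15.6 A 116.0 [-0.22 -0.11  6.72] [-0.005  0.049 -0.028] -0.05 0.013568575342773755
```

Call:
apply_moves(rows=[[[-0.2, 0, 0, 0, 0], [-0.2, 0, 0, 0, 0], [-0.2, 0, 0, 0, 0], [-0.2, 0, 0, -0.2, 0], [-0.2, 0, 0, -0.4, 0]]])

```text
time_s: 11.55
tool_pos: [0.5163, -0.0173, 0.1483]
eef_rot: [-3.138, 0.007, 0.27]
ft_force: [1.8, -0.4, -0.5]
opening: 0.0511
grasp_force: 0.0
```

```bash
python3 - <<'E'
from h import *
print(rel([.516,.267,.165],np.radians(116)))
g=[a for a in (env.grab_frame("scene"),)][0];i=env.camera_info("scene")
u,v=proj(np.array([.52,-.0185,.05]),i);m=orange(g,u,v);print(m.sum(),u,v)
for z in(.024,.028,.031):
  print(z,np.round(fit(m,[SK,WG],.52,-.0185,i,z0=z,yaws=(.25,)),4))
E
```

```text
(array([ 0.3012, -1.0966, -0.0652]), np.float64(-0.2793))
402.0 254.4806801556736 202.1022730548765
0.024 [ 0.5187 -0.0183  0.3077  0.1889]
0.028 [ 0.5161 -0.0162  0.3641  0.2066]
0.031 [ 0.5141 -0.0145  0.4866  0.2147]
```

Call:
apply_moves(rows=[[[-0.2, 0.24, -0.88, -0.06, 0], [-0.2, 0.24, -0.88, -0.06, 0], [-0.2, 0.24, -0.88, -0.06, 0], [-0.2, 0.24, -0.88, -0.06, 0], [-0.2, 0.24, -0.88, -0.06, 0]]])

```text
time_s: 12.1
tool_pos: [0.5179, 0.2137, 0.1654]
eef_rot: [-3.141, -0.001, 0.272]
ft_force: [0.7, -0.4, 0.5]
opening: 0.0512
grasp_force: 0.0
```

Call:
apply_moves(rows=[[[-0.2, 0.06, -0.217, 0, -0.11], [-0.2, 0.06, -0.217, 0, -0.11], [-0.2, 0.06, -0.217, 0, -0.11], [-0.2, 0.06, -0.217, 0, -0.11], [-0.2, 0.06, -0.217, 0, -0.11]]])

```text
time_s: 12.6
tool_pos: [0.518, 0.2669, 0.1646]
eef_rot: [-3.141, 0.001, 0.966]
ft_force: [0.2, 0.3, 0.2]
opening: 0.0512
grasp_force: 0.0
```

Call:
apply_moves(rows=[[[-0.2, 0, 0, 0, -0.11], [-0.2, 0, 0, 0, -0.11], [-0.2, 0, 0, 0, -0.11], [-0.2, 0, 0, 0, -0.11], [-0.2, 0, 0, 0, -0.11]]])

```text
time_s: 13.1
tool_pos: [0.5181, 0.2665, 0.1646]
eef_rot: [-3.141, 0.0, 1.657]
ft_force: [0.1, -0.3, -0.3]
opening: 0.0516
grasp_force: 0.0
```

Call:
apply_moves(rows=[[[-0.2, 0, 0, 0, -0.058], [-0.2, 0, 0, 0, -0.058], [-0.2, 0, 0, 0, -0.058], [-0.2, 0, 0, 0, -0.058]]])

```text
time_s: 13.5
tool_pos: [0.5181, 0.2665, 0.1647]
eef_rot: [-3.141, -0.0, 2.016]
ft_force: [-0.0, -0.4, -0.0]
opening: 0.0513
grasp_force: 0.0
```

```bash
python3 look.py l1 .516 .267
```

```text
[0.5181 0.2665 0.1648] [-3.141 -0.     2.015] [ 0.355  0.194  1.772  0.     1.177 -0.089] 0.051280201823200706
251.37014898301663 178.1282459100565 2011.0
[0.5165 0.2659 0.3914 0.1014] 22.42786874814826
```

View pics/l1.png

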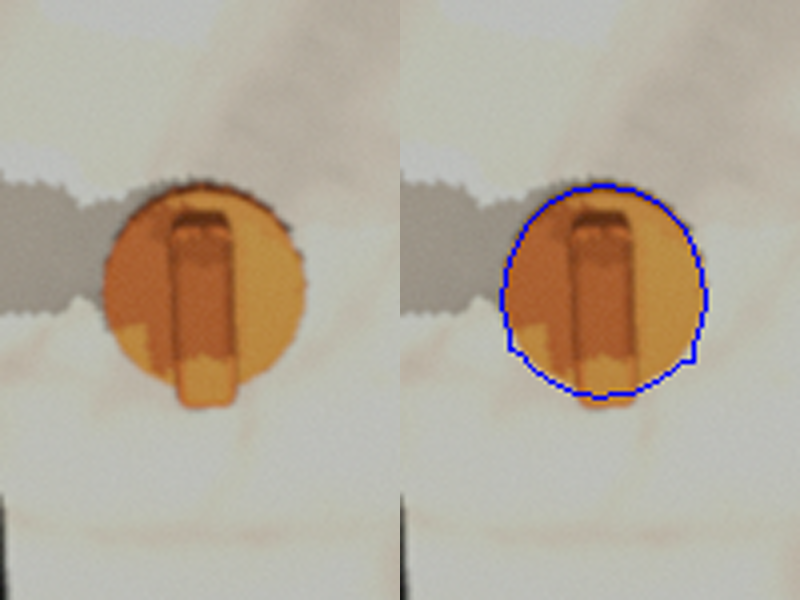

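Call:
apply_moves(rows=[[[-0.2, 0, 0.005, 0.4, -0.004], [-0.2, 0, 0.005, 0.4, -0.004], [-0.2, 0, 0.005, 0.548, -0.004], [-0.2, 0, 0.005, 0.548, -0.004], [-0.2, 0, 0.005, 0.548, -0.004]]])

```text
time_s: 14.05
tool_pos: [0.5192, 0.267, 0.0282]
eef_rot: [-3.14, -0.0, 2.04]
ft_force: [0.4, 0.3, -0.3]
opening: 0.0513
grasp_force: 0.0
```

Call:
apply_moves(rows=[[[1, 0, 0, 0, 0], [1, 0, 0, 0, 0], [1, 0, 0, 0, 0], [1, 0, 0, 0, 0], [1, 0, 0, 0, 0]]])

```text
time_s: 14.55
tool_pos: [0.5217, 0.268, 0.0313]
eef_rot: [3.137, 0.001, 2.041]
ft_force: [-0.2, 0.1, 5.5]
opening: 0.0133
grasp_force: 26.4
```

Call:
apply_moves(rows=[[[1, 0, 0, -0.1, 0], [1, 0, 0, -0.3, 0], [1, 0, 0, -0.44, 0], [1, 0, 0, -0.44, 0], [1, 0, 0, -0.44, 0]]])

```text
time_s: 15.05
tool_pos: [0.5204, 0.2675, 0.1401]
eef_rot: [3.138, 0.0, 2.041]
ft_force: [-0.0, 0.2, -1.2]
opening: 0.0132
grasp_force: 25.4
```

```bash
python3 s.py; python3 - <<'E'
from h import *
print(rel([.495,-.246,.15],np.radians(117)))
m=env.trace("reject_tray_in","top");print("grab top first")
env.grab_frame("top");r=env.trace("reject_tray_in","top")[0];M=r["region"].astype(np.uint8)
q=cv2.boxPoints(cv2.minAreaRect(cv2.findNonZero(M)));print([np.round(onz("top",*p,.015),3)[:2].tolist() for p in q],np.round(onz("top",*q.mean(0),.015),3))
E
```

```text
[0.5189 0.2669 0.1381] 116.9 A 97.3 [ 0.47  0.09 -0.42] [0.025 0.015 0.002] 0.0 0.013352883728385665
(array([-1.786 , -1.0145, -0.0471]), np.float64(-0.0002))
grab top first
[[0.439, -0.158], [0.571, -0.178], [0.55, -0.33], [0.418, -0.308]] [ 0.494 -0.244  0.015]
```

Call:
apply_moves(rows=[[[1, -0.16, -0.09, -0.05, 0], [1, -0.33, -0.186, -0.05, 0], [1, -0.5, -0.282, -0.05, 0], [1, -0.66, -0.374, -0.05, 0], [1, -0.82, -0.465, -0.05, 0]]])

```text
time_s: 15.75
tool_pos: [0.5072, 0.0301, 0.1492]
eef_rot: [-3.139, -0.002, 2.041]
ft_force: [1.0, 0.1, -1.5]
opening: 0.0134
grasp_force: 25.4
```

Call:
apply_moves(rows=[[[1, -0.16, -0.09, 0, 0], [1, -0.33, -0.186, 0, 0], [1, -0.5, -0.282, 0, 0], [1, -0.66, -0.374, 0, 0], [1, -0.82, -0.465, 0, 0]]])

```text
time_s: 16.25
tool_pos: [0.4965, -0.2051, 0.1492]
eef_rot: [-3.14, -0.003, 2.04]
ft_force: [0.8, 0.7, -0.4]
opening: 0.0135
grasp_force: 25.4
```

Call:
apply_moves(rows=[[[1, -0.146, -0.084, 0, 0], [1, -0.146, -0.084, 0, 0], [1, -0.146, -0.084, 0.2, 0], [1, -0.146, -0.084, 0.3, 0], [1, -0.146, -0.084, 0.36, 0]]])

```text
time_s: 16.75
tool_pos: [0.4927, -0.2433, 0.0566]
eef_rot: [-3.138, -0.007, 2.041]
ft_force: [-0.0, 0.4, -1.7]
opening: 0.0135
grasp_force: 25.4
```

```bash
python3 s.py
```

```text
[ 0.4922 -0.2429  0.0553] 116.9 A 97.3 [-1.63  0.29 -1.56] [-0.003  0.027  0.005] 0.0 0.013426503239262573
```

Call:
apply_moves(rows=[[[1, 0, 0, 0.03, 0], [1, 0, 0, 0.05, 0], [1, 0, 0, 0.065, 0], [1, 0, 0, 0.075, 0], [1, 0, 0, 0.08, 0]]])

```text
time_s: 17.3
tool_pos: [0.4962, -0.246, 0.0415]
eef_rot: [3.141, 0.001, 2.041]
ft_force: [0.2, 0.3, -0.8]
opening: 0.0134
grasp_force: 25.4
```

```bash
python3 s.py
```

```text
[ 0.496  -0.2459  0.0412] 116.9 A 97.3 [ 0.54  0.16 -1.37] [0.025 0.014 0.035] 0.0 0.013488839088303959
```

Call:
apply_moves(rows=[[[1, 0, 0, 0.008, 0], [1, 0, 0, 0.014, 0], [1, 0, 0, 0.02, 0], [1, 0, 0, 0.024, 0], [1, 0, 0, 0.024, 0]]])

```text
time_s: 17.85
tool_pos: [0.4957, -0.2458, 0.0353]
eef_rot: [-3.141, -0.0, 2.041]
ft_force: [-0.4, 0.5, 3.2]
opening: 0.0134
grasp_force: 25.8
```

```bash
python3 s.py
```

```text
[ 0.4957 -0.2458  0.0353] 116.9 A 97.3 [-1.45  0.91  3.89] [ 0.158  0.276 -0.021] 0.01 0.013023220244670227
```

Contact with the tray floor; release, rise and check.

Call:
apply_moves(rows=[[[-0.2, 0, 0, 0, 0], [-0.2, 0, 0, 0, 0], [-0.2, 0, 0, 0, 0], [-0.2, 0, 0, -0.2, 0], [-0.2, 0, 0, -0.4, 0]]])

```text
time_s: 18.4
tool_pos: [0.4937, -0.2445, 0.1331]
eef_rot: [-3.138, -0.006, 2.041]
ft_force: [1.4, -0.7, 0.9]
opening: 0.0517
grasp_force: 0.0
```

Call:
apply_moves(rows=[[[-0.2, 0, 0, -0.3, 0], [-0.2, 0, 0, -0.5, 0], [-0.2, 0, 0, -0.6, 0], [-0.2, 0, 0, -0.6, 0]]])

```text
time_s: 18.8
tool_pos: [0.5, -0.2485, 0.2952]
eef_rot: [3.133, 0.016, 2.041]
ft_force: [-0.1, -0.8, 0.9]
opening: 0.051
grasp_force: 0.0
```

```bash
python3 - <<'E'
from h import *
w=env.grab_frame("wrist");s=env.grab_frame("scene")
cv2.imwrite("pics/end.png",np.hstack([cv2.resize(s[130:320,140:370],(400,330),interpolation=cv2.INTER_CUBIC),cv2.resize(w,(400,330))]))
E
```

```text
(no output)
```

View pics/end.png

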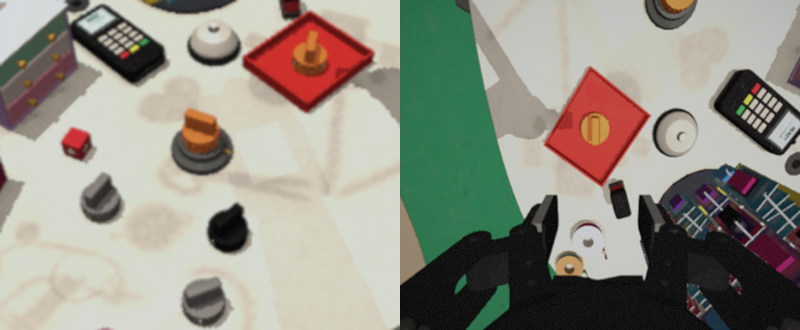

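The picture shows one orange cap seated on the gauge at (200,135) and the other upright in the red tray at (310,55). The other things are where they were.

```bash
python3 -c "
from rig import env
print(env.job_done())"
```

```text
the job is handed in; nothing more can be done
None
```

I handed the job in at about 19 s: the cap that started nearer the gauge turned freely past the jam point and is screwed home on it, and the other cap stands upright in the reject tray, judged faulty by elimination since I did not test it on the gauge.

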